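# Bamboo stirrer into the lower tier of the cutlery box

### The job

Lift the yellow divider flap of the teal cutlery box by its red handle until it stands upright, then take the bamboo stirrer off the grey turntable and lay it flat on the floor of the lower tier. Leave the flap standing open, and leave the steel spoon lying where it is.

Things in the scene. Friction and masses are not known exactly. Their poses are not given: they have to be found in the camera images.
- cutlery_box: Teal box fixed to the table, 170 (x) x 260 (y) mm outside, walls and floor 6 mm thick. Origin: centre of its underside, z up; x points to its hinge side. End walls (y) 85 mm high, front wall (-x) 58, hinge wall 50. Lower tier: the 158 x 248 mm inside under the flap, floor at z = 6 mm.
- flap (a joint): Yellow flap, 152 x 236 x 6 mm; rad, 0 shut, 1.57 upright, 1.95 stop; may start ajar. Hinge line along box y at x 79, z 53 mm. Stays where left; 2-3 N at the handle moves it. Handle: red bar along y, 40 mm long, 14 thick, at the free edge on a 16 mm wide neck; when shut its centre is at box (-60, 0, 87) mm (139 from the hinge, 34 above it). Pinched from above by its ends, it turns in the pads.
- stirrer: Bamboo stirrer (tan, dark rings), 180 mm along x, on the grey turntable (400 mm disc, top 34 mm above the table, does not turn). x -90 to +40 mm: shaft 14 wide, 14 high; +40 to +90: paddle 30 wide, 10 high. Origin: underside at mid length. Balance point x = +10 mm; 30 to 55 g.
- spoon: Steel spoon, 180 mm along its x axis, lying on the turntable about 100 mm beside the stirrer and roughly parallel to it; either may be the outer one. Not to be moved. Origin: on its underside.
Things that resemble listed ones, but are neither listed nor needed, are in the scene too. There is more than one size of the stirrer; the one meant has the size given above.

How it is judged:
By the outcome, as a careful person would: the job done as asked, in the order asked, and still so for the second after the job is handed in, with the robot touching nothing.
It also fails if it takes over 58 s, if anything falls off the work surface, if the arm or the gripper's body presses on something with over 40 N, if the wrist force passes 120 N, or if a joint passes its speed limit or range.

### The arm

A 7-joint arm with a two-finger parallel gripper is mounted at the origin on the work surface. World frame = base frame: x ahead of the robot, y to its left, z up, the work surface at z = 0. Lengths are in m, angles in rad, forces in N, time in s.
With the tool pointing down it reaches from about 0.425 to 0.8 m from the base axis. Payload 8.3 kg.
Tool frame: the origin (TCP) lies on the centre line of the jaws, within the pads' length; the fingertips stand 14 mm ahead of it and the grasp point (between the pads) lies 5 mm behind it; z points along the fingers, y is the line along which they close (so a half turn about z gives the same grasp; the last joint's range is limited). The gripper opens to 85 mm and grips with 20 to 120 N. Pads are 22 mm wide; open, the fingers measure 114 mm over their backs; the gripper's body (76 mm by 85 mm) begins 54 mm behind the grasp point. The pads swing forward as they close: fully open they stand 13 mm farther back than shut.
Start: joints at [-1.173, 0.383, 0.016, 1.37, -0.006, 1.388, -0.046], TCP at [0.278, 0.56, 0.245] pointing down, gripper open.
Joint ranges: [-2.95, 2.95], [-0.25, 2.06], [-1.52, 1.56], [0.18, 2.33], [-1.44, 4.58], [0.02, 2.06], [-3.01, 3.01]. Speed limits (rad/s): [2.39, 2.39, 3.01, 3.01, 3.14, 3.14, 3.14].

### API

Orientations are given as [roll, pitch, yaw] about the fixed x, y, z axes, in that order (R = Rz(yaw) Ry(pitch) Rx(roll)).
In Python, from cell import read_state, read_camera, camera_params, finish_job gives the robot as it stands. The module is installed in compiled form; this text tells all that it offers.
- The arm moves only by the tool arm_command, never from a script. Its argument "motion" is a list of rows, each a list of 3 entries, a list of its own where there are three numbers: the turn, a rotation vector about the tool's x, y, z in units of 8 degrees (1.0 is 8 degrees), then the shift along the tool's x, y, z in units of 50 mm (1.0 is 50 mm), then the closure, from -1 (fully open) to 1 (shut), so that 0 is half open. In form: [[[ax, ay, az], [x, y, z], jaw], ...]. A call has 1 to 20 rows; each row shifts and turns the commanded pose from where the row before left it, along the tool's axes as they then stand; what a row does not reach is not made up. A row lasts 1/8 s, in which the tool goes at most 62.5 mm and 10.7 degrees, less where a joint would pass 70% of its speed; a pose out of reach is approached as far as the arm can. A call is refused whole if a number of a shift passes 1 or a number of a turn 1, either way. A call with a gripper value outside its range is refused whole. The fingers move at their own pace and stop on an object; the grip force is fixed at half the most. Time passes only in rows, so rows that do not move let the fingers close. It gives the time, the measured TCP pose, the force, the opening and the grip force at its end, in the units of the state.
- read_state(): the state, without advancing time (a new reading comes with each control period).
- read_camera(name): name is "scene" or "top" or "wrist"; returns the picture (480x640x3 uint8, red, green, blue); there is no depth.
- camera_params(name): a dict with "fx", "fy", "cx", "cy" (pixels), "dist" ([k1, k2, p1, p2, k3] as OpenCV has them; the pictures are not rectified), "cam_to_world" (4x4, takes a point from camera to world coordinates). Camera axes: x right, y up, looking along -z (the intrinsics and any distortion apply to the point x, -y, -z); pixel columns grow to the right and rows downward; lengths in m; the calibration is good to about 2 mm. A picture is of the moment at which its call begins: read the wrist's pose just before it. camera_params takes no time and is no camera call; for the wrist camera it gives the pose at the moment of the call.
- finish_job(): hands the job in; it is judged then, once.
The state is a dict: "clock": time; "joint_pos": joint angles; "qvel": joint speeds; "joint_torque": joint torques, N m; "eef_pos": TCP position; "tcp_rot": TCP orientation; "force": force on the tool from outside, world axes, zero at the start; "ft_torque": the same for the moment, N m; "finger_gap": opening from 0.0 (shut) to 1.0 (fully open); "finger_force": force on a finger pad.
Only numpy, scipy, OpenCV 4.12 (cv2) and the standard library are available. Lean on these libraries where they do the work, as an engineer would, in place of code of your own. Each camera call takes 0.05 s, during which the arm holds its last target. There are 200 camera calls.

## Working session

There is one attempt and no reset: what is moved stays moved. The work goes in short steps, Python scripts to look and compute and a tool call to move; the robot and the scene stay as the last step left them, time stands still between calls to the robot, and variables do not carry over. Pictures are saved under pics/ and viewed, at most 10 in all, crops included, and the job is handed in when it is done.

Besides the shell and the picture viewer there is one more tool, called after "Call:" as name([rows], argument=value, ...), one row to a line, values as JSON. arm_command: Moves the arm, as the interface text tells. Its arguments: {"type":"object","properties":{"motion":{"type":"array"}},"required":["motion"]}

```bash
mkdir -p pics; python3 - <<'E'
from cell import *
import cv2,numpy as np
np.set_printoptions(precision=4,suppress=True)
s=read_state();print({k:np.round(v,3) for k,v in s.items()})
for n in("scene","top"):
    im=read_camera(n);cv2.imwrite(f"pics/{n}0.png",im[:,:,::-1]);p=camera_params(n);print(n,p)
E
```

```text
{'clock': np.float64(0.0), 'joint_pos': array([-1.173,  0.384,  0.016,  1.371, -0.006,  1.388, -0.046]), 'qvel': array([ 0.001, -0.001,  0.001, -0.002, -0.001, -0.002, -0.   ]), 'joint_torque': array([ -0.   , -62.76 ,   0.844, -37.182,   0.016,   0.014,  -0.   ]), 'eef_pos': array([0.278, 0.559, 0.244]), 'tcp_rot': array([-3.14 ,  0.   ,  2.681]), 'force': array([0.801, 0.115, 0.657]), 'ft_torque': array([-0.001, -0.031,  0.056]), 'finger_force': np.float64(0.0), 'finger_gap': np.float64(1.0)}
scene {'fx': 606.6703570698023, 'fy': 606.6703570698023, 'cx': 316.15397803385355, 'cy': 241.69103486348376, 'dist': array([0.0626, 0.    , 0.    , 0.    , 0.    ]), 'cam_to_world': array([[ 0.2797, -0.782 ,  0.5569,  1.1637],
       [ 0.9601,  0.2265, -0.1642, -0.3427],
       [ 0.0022,  0.5806,  0.8142,  1.1841],
       [ 0.    ,  0.    ,  0.    ,  1.    ]])}
top {'fx': 516.4038574777439, 'fy': 516.4038574777439, 'cx': 319.16099803798045, 'cy': 228.26554268951438, 'dist': array([-0.0374,  0.    ,  0.    ,  0.    ,  0.    ]), 'cam_to_world': array([[-0.0019,  0.9885, -0.1513,  0.1541],
       [-0.9998,  0.0014,  0.0212, -0.1165],
       [ 0.0212,  0.1513,  0.9883,  1.5635],
       [ 0.    ,  0.    ,  0.    ,  1.    ]])}
```

View pics/top0.png

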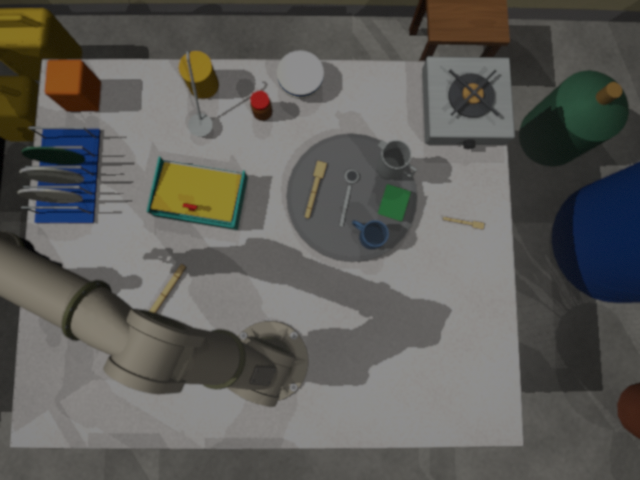

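View pics/scene0.png

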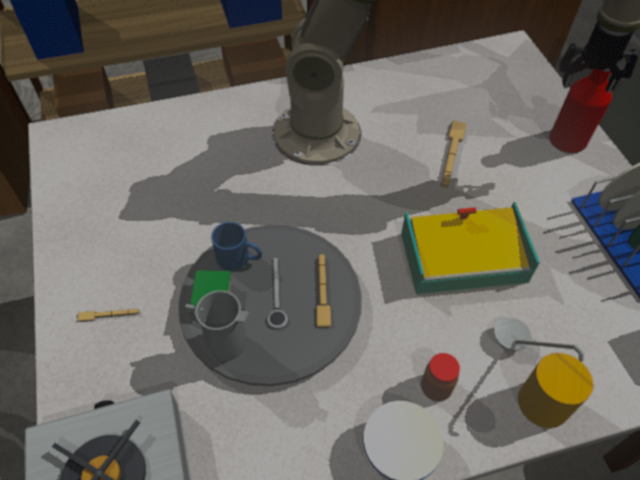

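Stirrer candidates in the top view are the one on the turntable (316,190), the small one on the table to the right (466,223), and the one on the table near the arm (167,288). I choose (316,190), the only one on the grey turntable. The spoon beside it is at (348,195), the box at (198,194), and the red handle at (195,207).

```bash
cat > h.py <<'E'
from cell import *
import cv2,numpy as np
np.set_printoptions(precision=4,suppress=True)
def ray(p,uv):
    K=np.array([[p['fx'],0,p['cx']],[0,p['fy'],p['cy']],[0,0,1]])
    n=cv2.undistortPoints(np.array(uv,float).reshape(-1,1,2),K,np.array(p['dist']))[:,0]
    T=np.array(p['cam_to_world']);d=np.c_[n[:,0],-n[:,1],-np.ones(len(n))]@T[:3,:3].T
    return T[:3,3],d
def plane(p,uv,z):
    o,d=ray(p,uv);return o+d*((z-o[2])/d[:,2])[:,None]
def tri(p1,u1,p2,u2):
    o1,d1=ray(p1,u1);o2,d2=ray(p2,u2);r=[]
    for a,b in zip(d1,d2):
        s=np.linalg.lstsq(np.c_[a,-b],o2-o1,rcond=None)[0];x,y=o1+a*s[0],o2+b*s[1];r.append(np.r_[(x+y)/2,np.linalg.norm(x-y)])
    return np.array(r)
def blobs(im,lo,hi,roi,amin=15):
    x0,y0,x1,y1=roi
    m=cv2.inRange(cv2.cvtColor(im,cv2.COLOR_RGB2HSV),lo,hi);k=np.zeros_like(m);k[y0:y1,x0:x1]=m[y0:y1,x0:x1]
    c,_=cv2.findContours(k,cv2.RETR_EXTERNAL,cv2.CHAIN_APPROX_NONE)
    return sorted([q for q in c if cv2.contourArea(q)>=amin],key=cv2.contourArea)[::-1]
E
python3 - <<'E'
from h import *
R={'top':(140,150,255,235),'scene':(395,195,545,300)};S={'top':(298,155,330,222),'scene':(305,245,340,335)}
P={};H={};X={}
for n in R:
    im=cv2.imread(f'pics/{n}0.png')[:,:,::-1].copy();P[n]=camera_params(n)
    for nm,lo,hi,roi in(('red',(0,120,60),(6,255,255),R[n]),('yel',(22,120,60),(33,255,255),R[n]),('teal',(75,80,30),(100,255,255),R[n]),('tan',(8,60,60),(28,200,255),S[n])):
        for b in blobs(im,lo,hi,roi)[:2]:
            r=cv2.minAreaRect(b);print(n,nm,cv2.contourArea(b),np.array(r[0]),np.array(r[1]),r[2],cv2.boxPoints(r).tolist() if nm!='teal' else cv2.approxPolyDP(b,3,True)[:,0].tolist())
            if nm=='red' and n not in H:H[n]=r[0]
            if nm=='tan' and n not in X:X[n]=r[0];print('   world',plane(P[n],cv2.boxPoints(r),.046))
print('handle',tri(P['top'],[H['top']],P['scene'],[H['scene']]))
print('stir',tri(P['top'],[X['top']],P['scene'],[X['scene']]))
im=cv2.imread('pics/top0.png');a=cv2.resize(im[145:240,140:260],None,fx=5,fy=5,interpolation=2)
im=cv2.imread('pics/scene0.png');b=cv2.resize(im[190:305,390:545],None,fx=5,fy=5,interpolation=2);cv2.imwrite('pics/boxscene.png',b)
im=cv2.imread('pics/top0.png');c=cv2.resize(im[145:260,280:430],None,fx=5,fy=5,interpolation=2);cv2.imwrite('pics/stir_top.png',c)
E
```

```text
top red 29.5 [189.4054 206.5676] [11.5079  4.2744] 9.462322235107422 [[183.37838745117188, 207.72972106933594], [184.08108520507812, 203.5135040283203], [195.43243408203125, 205.40541076660156], [194.729736328125, 209.6216278076172]]
top yel 3651.0 [195.2703 191.8784] [83.3503 48.0045] 9.462322235107422 [[150.21620178222656, 208.70269775390625], [158.1081085205078, 161.35134887695312], [240.32432556152344, 175.05404663085938], [232.4324188232422, 222.4053955078125]]
top teal 785.5 [196.6081 192.8513] [92.8854 58.3616] 9.462322235107422 [[158, 158], [148, 211], [236, 228], [246, 179], [243, 171], [229, 223], [152, 211], [149, 205], [163, 161]]
top tan 355.0 [313.05 188.85] [10.7517 57.8697] 18.43494987487793 [[298.8000183105469, 214.60000610351562], [317.1000061035156, 159.70001220703125], [327.3000183105469, 163.10000610351562], [309.0000305175781, 218.0]]
   world [[ 0.4275 -0.0884  0.046 ]
 [ 0.597  -0.1432  0.046 ]
 [ 0.5865 -0.1742  0.046 ]
 [ 0.4173 -0.1189  0.046 ]]
scene red 55.5 [466.61 210.27] [ 4.6669 17.2534] 81.8698959350586 [[457.7399597167969, 209.17999267578125], [474.
[... 282 characters left out ...]
109375, 266.20703125], [417.6541748046875, 277.6564636230469]]
scene teal 441.0 [476.0188 279.1929] [ 15.0263 119.9639] 84.44004821777344 [[535, 266], [522, 273], [431, 281], [421, 277], [417, 292], [429, 291], [428, 283], [510, 275], [513, 277], [507, 277], [504, 283], [507, 279], [527, 281]]
scene teal 199.0 [413.3648 243.5322] [64.7611  4.8177] 76.60750579833984 [[406, 212], [421, 275]]
scene tan 630.5 [323.5 290. ] [72. 15.] 90.0 [[316.0, 254.0], [331.0, 254.0], [331.0, 326.0], [316.0, 326.0]]
   world [[ 0.4181 -0.1232  0.046 ]
 [ 0.4276 -0.0905  0.046 ]
 [ 0.6021 -0.1441  0.046 ]
 [ 0.5933 -0.1743  0.046 ]]
handle [[0.4391 0.2236 0.109  0.0005]]
stir [[ 0.5084 -0.1317  0.0363  0.0013]]
```

View pics/boxscene.png

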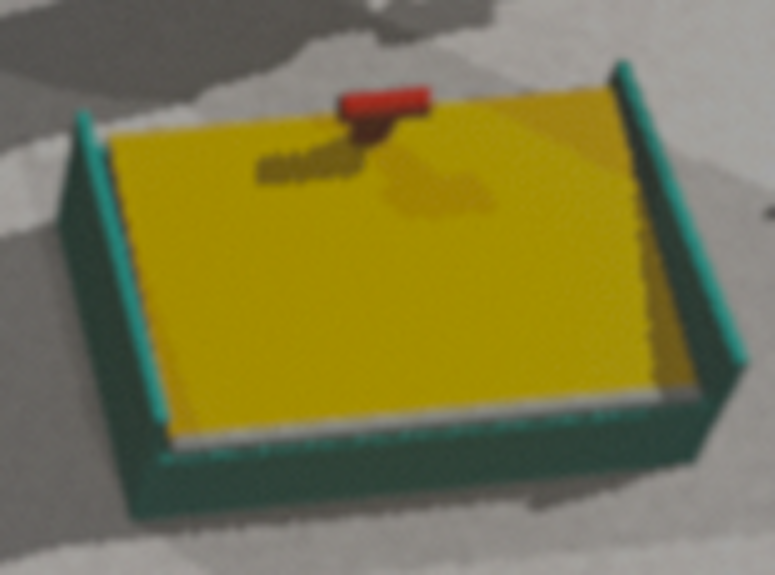

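View pics/stir_top.png

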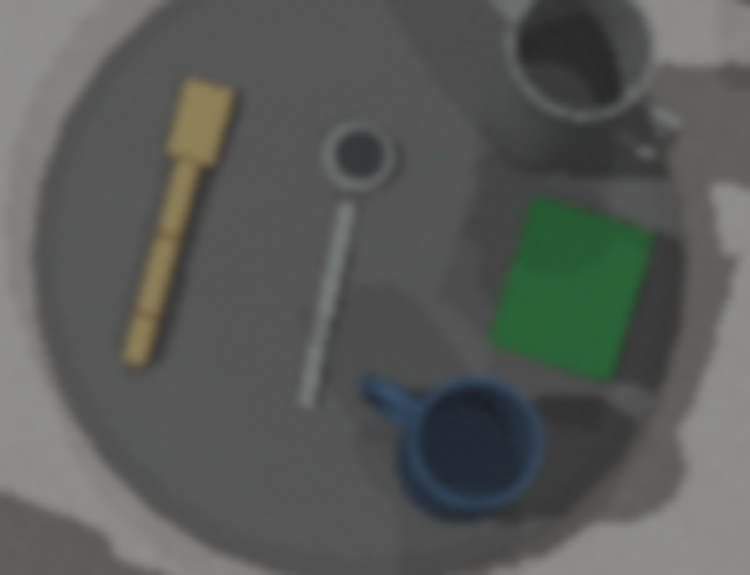

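The picture confirms the choice: tan with dark rings, paddle at the far end, 180 mm long. In the scene view the box's wall rims run from (406,213) to (422,274) and from (514,203) to (538,262), and the handle is at (467,210).

```bash
python3 - <<'E'
from h import *
p=camera_params('scene');t=camera_params('top')
w=plane(p,[(406.4,213),(422,274),(514.4,203),(538,262.5)],.085);print(w)
c=w[:,:2].mean(0);dx=(w[1]+w[3]-w[0]-w[2])[:2];yaw=np.arctan2(dx[1],dx[0]);dy=(w[2]+w[3]-w[0]-w[1])[:2];print('scene ctr',c,yaw,np.arctan2(dy[1],dy[0])-np.pi/2,np.linalg.norm(dx)/2,np.linalg.norm(dy)/2)
# top: teal rim outer rect corners: near-left, far-left, far-right, near-right
q=plane(t,[(148,211),(158,158),(246,179),(236,228)],.085);print(q)
im=cv2.imread('pics/top0.png')[:,:,::-1].copy()
h=tri(t,[(190,206.8)],p,[(466.6,210.3)])[0];print('handle',h)
y=yaw;R=np.array([[np.cos(y),-np.sin(y)],[np.sin(y),np.cos(y)]]);hb=(h[:2]-c)@R
print('handle in box',hb,h[2]);v=np.array([79-hb[0]*1e3,h[2]*1e3-53]);print('rad',np.hypot(*v),'angle',np.arctan2(v[1],v[0])-np.arctan2(34,139))
E
```

```text
[[0.3918 0.1009 0.085 ]
 [0.5565 0.0727 0.085 ]
 [0.4339 0.3508 0.085 ]
 [0.5979 0.323  0.085 ]]
scene ctr [0.495  0.2119] -0.16881331625274595 -0.1655428146312259 0.1666730083079225 0.2535625636543119
[[0.4304 0.3487 0.085 ]
 [0.5895 0.3272 0.085 ]
 [0.5263 0.0662 0.085 ]
 [0.3808 0.0921 0.085 ]]
handle [0.4388 0.2228 0.1086 0.0023]
handle in box [-0.0573  0.0013] 0.10861037987874311
rad 147.189231152746 angle 0.14754187226343143
```

```bash
cat >> h.py <<'E'
from scipy.spatial.transform import Rotation as Ro
C=np.array([.495,.212]);Y=-.167
def box(x,y):return C+np.array([[np.cos(Y),-np.sin(Y)],[np.sin(Y),np.cos(Y)]])@[x/1e3,y/1e3]
def go(target,yaw=None):
    "units of turn about tool z (done first), then shift in units, pointing down at yaw"
    s=read_state();p=np.array(s['eef_pos']);R=Ro.from_euler('xyz',s['tcp_rot'])
    if yaw is not None:
        R2=Ro.from_euler('xyz',[np.pi,0,yaw]);print('turn',(R.inv()*R2).as_rotvec()/np.deg2rad(8));R=R2
    print('t',s['clock'],'pos',p,'rot',np.array(s['tcp_rot']),'shift',R.inv().apply(np.array(target)-p)/.05)
E
python3 -c "
from h import *
go([.4388,.2228,.17],2.975)"
```

```text
turn [-0.0126 -0.0015 -2.1068]
t 0.1 pos [0.2777 0.5594 0.2444] rot [-3.1398  0.0001  2.6808] shift [-4.2937 -6.1053  1.4873]
```

Call:
arm_command([
  [[0, 0, -0.7], [0, 0, 0], -1],
  [[0, 0, -0.7], [0, 0, 0], -1],
  [[0, 0, -0.7], [0, 0, 0], -1],
  [[0, 0, 0], [-0.43, -0.61, 0], -1],
  [[0, 0, 0], [-0.43, -0.61, 0], -1],
  [[0, 0, 0], [-0.43, -0.61, 0], -1],
  [[0, 0, 0], [-0.43, -0.61, 0], -1],
  [[0, 0, 0], [-0.43, -0.61, 0], -1],
  [[0, 0, 0], [-0.43, -0.61, 0], -1],
  [[0, 0, 0], [-0.43, -0.61, 0], -1],
  [[0, 0, 0], [-0.43, -0.61, 0], -1],
  [[0, 0, 0], [-0.43, -0.61, 0], -1],
  [[0, 0, 0], [-0.43, -0.61, 0], -1],
  [[0, 0, 0], [0, 0, 0.5], -1],
  [[0, 0, 0], [0, 0, 0.5], -1],
  [[0, 0, 0], [0, 0, 0.45], -1],
  [[0, 0, 0], [0, 0, 0], -1],
  [[0, 0, 0], [0, 0, 0], -1],
])

```text
clock: 2.35
eef_pos: [0.4393, 0.2234, 0.1735]
tcp_rot: [3.141, 0.0, 2.974]
force: [0.7, 0.3, -0.6]
finger_gap: 0.997
finger_force: 0.0
```

```bash
python3 - <<'E'
from h import *
go([.4388,.2228,.106],2.975)
p=camera_params('wrist');im=read_camera('wrist');cv2.imwrite('pics/w1.png',im[:,:,::-1])
for b in blobs(im,(0,120,40),(7,255,255),(0,0,640,480),100)[:3]:
    r=cv2.minAreaRect(b);print(cv2.contourArea(b),r);print(plane(p,[r[0]],.112),plane(p,cv2.boxPoints(r),.112))
E
```

```text
turn [ 0.0022  0.0031 -0.0071]
t 2.35 pos [0.4393 0.2234 0.1735] rot [3.1413 0.0004 2.974 ] shift [ 0.0078 -0.0128  1.3503]
2694.5 ((326.0, 270.5), (51.0, 84.0), 90.0)
[[0.4377 0.2243 0.112 ]] [[0.4219 0.2073 0.112 ]
 [0.4284 0.2457 0.112 ]
 [0.4541 0.2421 0.112 ]
 [0.4473 0.2021 0.112 ]]
```

View pics/w1.png

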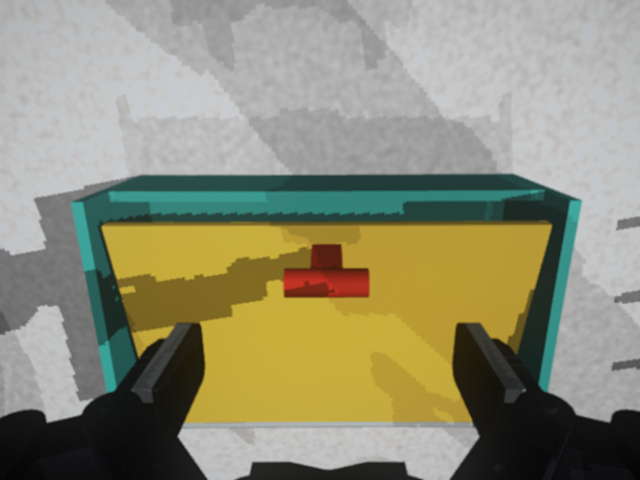

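The wrist view shows the handle bar centred at (327,283), midway between the fingers in the closing direction, and about 4 mm farther from the base than I had estimated.

Call:
arm_command([
  [[0, 0, 0], [-0.08, -0.01, 0.35], -1],
  [[0, 0, 0], [0, 0, 0.35], -1],
  [[0, 0, 0], [0, 0, 0.35], -1],
  [[0, 0, 0], [0, 0, 0.3], -1],
  [[0, 0, 0], [0, 0, 0], -1],
  [[0, 0, 0], [0, 0, 0], 1],
  [[0, 0, 0], [0, 0, 0], 1],
  [[0, 0, 0], [0, 0, 0], 1],
  [[0, 0, 0], [0, 0, 0], 1],
  [[0, 0, 0], [0, 0, 0], 1],
  [[0, 0, 0], [0, 0, 0], 1],
  [[0, 0, 0], [0, 0, 0], 1],
])

```text
clock: 3.9
eef_pos: [0.4426, 0.222, 0.1052]
tcp_rot: [-3.141, -0.0, 2.974]
force: [-2.9, -2.0, 2.8]
finger_gap: 0.451
finger_force: 60.1
```

```bash
python3 - <<'E'
from h import *
s=read_state();p=np.array(s['eef_pos']);print(p,s['tcp_rot'],s['force'],s['finger_gap'],s['finger_force'])
# arc about the hinge in tool axes: start angle from grasp point
th0=.15;a=np.linspace(th0,1.63,17)+.24;r=.1431
x=-r*np.cos(a);z=r*np.sin(a)
print('tool x',-np.diff(x)/.05);print('tool z',-np.diff(z)/.05)
E
```

```text
[0.4426 0.222  0.1052] [-3.1412 -0.0005  2.974 ] [-2.9297 -2.0012  2.785 ] 0.45136921401444047 60.06915628910065
tool x [-0.1118 -0.1335 -0.154  -0.1733 -0.191  -0.2071 -0.2214 -0.2339 -0.2443
 -0.2527 -0.2589 -0.2628 -0.2646 -0.264  -0.2612 -0.2562]
tool z [-0.2399 -0.2285 -0.2152 -0.2    -0.1832 -0.1648 -0.1449 -0.1239 -0.1017
 -0.0787 -0.055  -0.0309 -0.0065  0.018   0.0423  0.0662]
```

Gripped (gap 0.45 ≈ 40 mm). Now I lift along the arc.

Call:
arm_command([
  [[0, 0, 0], [-0.11, 0, -0.24], 1],
  [[0, 0, 0], [-0.13, 0, -0.23], 1],
  [[0, 0, 0], [-0.15, 0, -0.215], 1],
  [[0, 0, 0], [-0.17, 0, -0.2], 1],
  [[0, 0, 0], [-0.19, 0, -0.18], 1],
  [[0, 0, 0], [-0.21, 0, -0.165], 1],
  [[0, 0, 0], [-0.22, 0, -0.145], 1],
  [[0, 0, 0], [-0.235, 0, -0.125], 1],
  [[0, 0, 0], [0, 0, 0], 1],
])

```text
clock: 5.03
eef_pos: [0.5137, 0.21, 0.1807]
tcp_rot: [3.141, 0.001, 2.973]
force: [1.7, 0.9, -7.6]
finger_gap: 0.449
finger_force: 62.8
```

Forces are low. Continuing.

Call:
arm_command([
  [[0, 0, 0], [-0.245, 0, -0.1], 1],
  [[0, 0, 0], [-0.25, 0, -0.08], 1],
  [[0, 0, 0], [-0.26, 0, -0.055], 1],
  [[0, 0, 0], [-0.26, 0, -0.03], 1],
  [[0, 0, 0], [-0.265, 0, -0.005], 1],
  [[0, 0, 0], [-0.265, 0, 0.02], 1],
  [[0, 0, 0], [-0.26, 0, 0.04], 1],
  [[0, 0, 0], [-0.255, 0, 0.065], 1],
  [[0, 0, 0], [0, 0, 0], 1],
  [[0, 0, 0], [0, 0, 0], 1],
])

```text
clock: 6.28
eef_pos: [0.6149, 0.1932, 0.1883]
tcp_rot: [3.141, 0.002, 2.974]
force: [0.5, 1.2, 2.3]
finger_gap: 0.449
finger_force: 60.6
```

```bash
python3 - <<'E'
from h import *
s=read_state();p=np.array(s['eef_pos']);d=p[:2]-box(79,0);x=d@[np.cos(Y),np.sin(Y)];z=p[2]+.0035-.053
print(p,x,z,np.hypot(x,z),np.arctan2(z,-x)-.24)
im=read_camera('scene');cv2.imwrite('pics/s2.png',cv2.resize(im[80:360,250:600],None,fx=2,fy=2)[:,:,::-1])
E
```

```text
[0.6149 0.1932 0.1883] 0.04237696578270186 0.13879768587295463 0.14512272335039636 1.6271217795539354
```

View pics/s2.png

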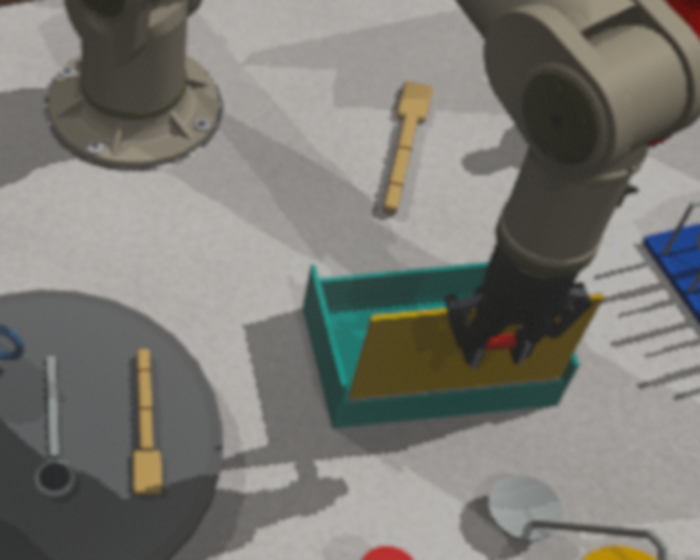

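The flap now stands upright at about 1.6 rad. The picture shows the handle between the fingers at (490,340). Next I release and lift away.

Call:
arm_command([
  [[0, 0, 0], [0, 0, 0], -0.4],
  [[0, 0, 0], [0, 0, 0], -0.4],
  [[0, 0, 0], [0, 0, 0], -0.4],
  [[0, 0, 0], [0, 0, 0], -0.4],
  [[0, 0, 0], [0, 0, -0.3], -0.4],
  [[0, 0, 0], [0, 0, -0.5], -0.4],
  [[0, 0, 0], [0, 0, -0.6], -0.4],
  [[0, 0, 0], [0, 0, -0.6], -0.4],
  [[0, 0, 0], [0, 0, -0.5], -0.4],
  [[0, 0, 0], [0, 0, 0], -0.4],
])

```text
clock: 7.58
eef_pos: [0.6152, 0.1932, 0.3162]
tcp_rot: [3.139, 0.005, 2.974]
force: [0.1, -0.6, -0.9]
finger_gap: 0.699
finger_force: 0.0
```

```bash
python3 -c "
from h import *
go([.519,-.135,.15],2.827)"
```

```text
turn [0.0221 0.0338 1.0525]
t 7.575 pos [0.6152 0.1932 0.3162] rot [3.1389 0.0049 2.9739] shift [-0.2016 -6.8371  3.3234]
```

Call:
arm_command([
  [[0, 0, 0.55], [0, 0, 0], -0.4],
  [[0.02, 0.03, 0.5], [0, 0, 0], -0.4],
  [[0, 0, 0], [-0.02, -0.62, 0], -0.4],
  [[0, 0, 0], [-0.02, -0.62, 0], -0.4],
  [[0, 0, 0], [-0.02, -0.62, 0], -0.4],
  [[0, 0, 0], [-0.02, -0.62, 0], -0.4],
  [[0, 0, 0], [-0.02, -0.62, 0], -0.4],
  [[0, 0, 0], [-0.02, -0.62, 0], -0.4],
  [[0, 0, 0], [-0.02, -0.62, 0], -0.4],
  [[0, 0, 0], [-0.02, -0.62, 0.4], -0.4],
  [[0, 0, 0], [-0.02, -0.62, 0.4], -0.4],
  [[0, 0, 0], [-0.02, -0.62, 0.4], -0.4],
  [[0, 0, 0], [0, -0.62, 0.4], -0.4],
  [[0, 0, 0], [0, 0, 0.5], -0.4],
  [[0, 0, 0], [0, 0, 0.6], -0.4],
  [[0, 0, 0], [0, 0, 0.6], -0.4],
  [[0, 0, 0], [0, 0, 0], -0.4],
  [[0, 0, 0], [0, 0, 0], -0.4],
])

```text
clock: 9.82
eef_pos: [0.5179, -0.1347, 0.1494]
tcp_rot: [-3.139, -0.003, 2.827]
force: [1.0, -0.2, -0.9]
finger_gap: 0.697
finger_force: 0.0
```

```bash
python3 - <<'E'
from h import *
p=camera_params('wrist');im=read_camera('wrist');cv2.imwrite('pics/w3.png',im[:,:,::-1])
for b in blobs(im,(8,60,50),(28,255,255),(0,0,640,480),500)[:3]:
    r=cv2.minAreaRect(b);w=plane(p,cv2.boxPoints(r),.046);print(cv2.contourArea(b),r);print(w,w.mean(0))
    e=[w[1]-w[0],w[2]-w[1]];e=max(e,key=np.linalg.norm);print(np.linalg.norm(e),np.arctan2(e[1],e[0]))
go([.519,-.135,.050],2.827)
E
```

```text
9425.0 ((321.4046325683594, 213.11094665527344), (308.1612854003906, 49.93345642089844), 85.68397521972656)
[[ 0.4197 -0.1236  0.046 ]
 [ 0.4257 -0.0996  0.046 ]
 [ 0.5977 -0.1396  0.046 ]
 [ 0.5907 -0.1699  0.046 ]] [ 0.5084 -0.1332  0.046 ]
0.17661567574011866 -0.2284476623684164
turn [-0.0192 -0.0162  0.0031]
t 9.875 pos [ 0.5182 -0.1348  0.1499] rot [-3.1389 -0.0023  2.8274] shift [-0.0158  0.0001  1.9972]
```

View pics/w3.png

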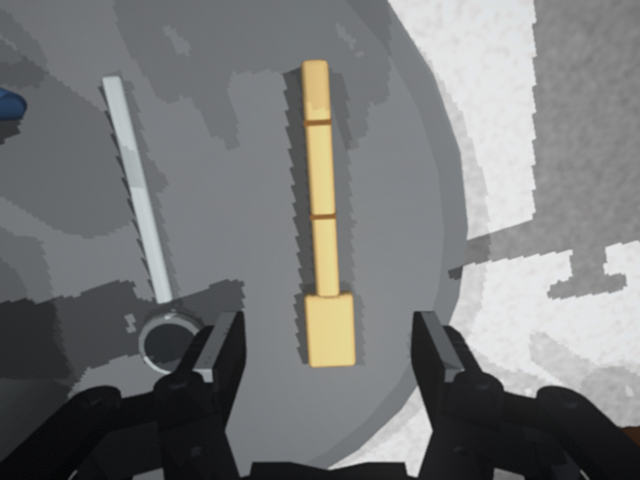

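The wrist view shows the stirrer with its shaft end at (315,62) and its paddle end at (330,366). The spoon is at left (165,345), clear of the fingers. I'll refine the stirrer's axis from these points.

```bash
python3 - <<'E'
from h import *
p=camera_params('wrist')
a,b=plane(p,[(314.5,62),(328,293)],.048);c=plane(p,[(331,366)],.044)[0];n=plane(p,[(329,295)],.044)[0]
print(a,b,n,c,np.linalg.norm((c-a)[:2]));d=(c-a)[:2];d2=(b-a)[:2];yaw=np.arctan2(d[1],d[0]);print(yaw,np.arctan2(d2[1],d2[0]))
g=(a[:2]+c[:2])/2+.010*d/np.linalg.norm(d);print(g)
go([*g,.050],yaw+np.pi)
E
```

```text
[ 0.4251 -0.1098  0.048 ] [ 0.5454 -0.142   0.048 ] [ 0.5486 -0.1425  0.044 ] [ 0.5954 -0.1563  0.044 ] 0.17655889609363198
-0.26659196452069234 -0.2615209829051678
[ 0.5199 -0.1357]
turn [-0.0188 -0.0167 -0.3407]
t 9.875 pos [ 0.5182 -0.1348  0.1499] rot [-3.1389 -0.0023  2.8274] shift [-0.0362 -0.01    1.9972]
```

Call:
arm_command([
  [[-0.02, -0.02, -0.34], [0, 0, 0], -0.4],
  [[0, 0, 0], [-0.04, -0.01, 0.5], -0.4],
  [[0, 0, 0], [0, 0, 0.5], -0.4],
  [[0, 0, 0], [0, 0, 0.4], -0.4],
  [[0, 0, 0], [0, 0, 0.35], -0.4],
  [[0, 0, 0], [0, 0, 0.22], -0.4],
  [[0, 0, 0], [0, 0, 0], -0.4],
  [[0, 0, 0], [0, 0, 0], -0.4],
])

```text
clock: 10.88
eef_pos: [0.5197, -0.1357, 0.0507]
tcp_rot: [3.142, -0.0, 2.875]
force: [-0.4, 0.0, 0.3]
finger_gap: 0.701
finger_force: 0.0
```

Call:
arm_command([
  [[0, 0, 0], [0, 0, 0], 1],
  [[0, 0, 0], [0, 0, 0], 1],
  [[0, 0, 0], [0, 0, 0], 1],
  [[0, 0, 0], [0, 0, 0], 1],
  [[0, 0, 0], [0, 0, 0], 1],
  [[0, 0, 0], [0, 0, 0], 1],
  [[0, 0, 0], [0, 0, 0], 1],
  [[0, 0, 0], [0, 0, 0], 1],
  [[0, 0, 0], [0, 0, 0], 1],
])

```text
clock: 12.0
eef_pos: [0.5195, -0.1356, 0.0505]
tcp_rot: [3.141, -0.001, 2.875]
force: [-1.4, -0.1, 5.7]
finger_gap: 0.144
finger_force: 60.0
```

Call:
arm_command([
  [[0, 0, 0], [0, 0, -0.2], 1],
  [[0, 0, 0], [0, 0, -0.4], 1],
  [[0, 0, 0], [0, 0, -0.6], 1],
  [[0, 0, 0], [0, 0, -0.6], 1],
  [[0, 0, 0], [0, 0, -0.6], 1],
  [[0, 0, 0], [0, 0, -0.6], 1],
  [[0, 0, 0], [0, 0, -0.6], 1],
  [[0, 0, 0], [0, 0, -0.4], 1],
  [[0, 0, 0], [0, 0, 0], 1],
  [[0, 0, 0], [0, 0, 0], 1],
])

```text
clock: 13.25
eef_pos: [0.519, -0.1355, 0.2491]
tcp_rot: [-3.141, -0.003, 2.875]
force: [-0.6, -0.1, -0.8]
finger_gap: 0.143
finger_force: 59.3
```

```bash
python3 - <<'E'
from h import *
t=box(-20,-10);print(t);go([*t,.022],1.404)
E
```

```text
[0.4736 0.2055]
turn [-0.0147 -0.0143 10.5343]
t 13.25 pos [ 0.519  -0.1355  0.2491] rot [-3.1414 -0.0026  2.8749] shift [ 6.5732 -2.0271  4.5422]
```

Call:
arm_command([
  [[0, 0, 0.7], [0, 0, 0], 1],
  [[0, 0, 0.7], [0, 0, 0], 1],
  [[0, 0, 0.7], [0, 0, 0], 1],
  [[0, 0, 0.7], [0, 0, 0], 1],
  [[0, 0, 0.7], [0, 0, 0], 1],
  [[0, 0, 0.7], [0, 0, 0], 1],
  [[0, 0, 0.7], [0, 0, 0], 1],
  [[0, 0, 0.7], [0, 0, 0], 1],
  [[0, 0, 0.7], [0, 0, 0], 1],
  [[0, 0, 0.7], [0, 0, 0], 1],
  [[0, 0, 0.7], [0, 0, 0], 1],
  [[0, 0, 0.7], [0, 0, 0], 1],
  [[0, 0, 0.7], [0, 0, 0], 1],
  [[0, 0, 0.7], [0, 0, 0], 1],
  [[0, 0, 0.7], [0, 0, 0], 1],
  [[0, 0, 0], [0, 0, 0], 1],
  [[0, 0, 0], [0, 0, 0], 1],
])

```text
clock: 15.38
eef_pos: [0.5191, -0.1355, 0.2493]
tcp_rot: [-3.139, 0.0, 1.411]
force: [0.2, -0.8, -0.3]
finger_gap: 0.14
finger_force: 59.3
```

Call:
arm_command([
  [[0, 0, 0], [0, -0.4, 0], 1],
  [[0, 0, 0], [0, -0.5, 0], 1],
  [[0, 0, 0], [0, -0.5, 0], 1],
  [[0, 0, 0], [0.3, -0.5, 0], 1],
  [[0, 0, 0], [0.57, -0.1, 0], 1],
  [[0, 0, 0], [0.57, 0, 0], 1],
  [[0, 0, 0], [0.57, 0, 0], 1],
  [[0, 0, 0], [0.57, 0, 0], 1],
  [[0, 0, 0], [0.57, 0, 0], 1],
  [[0, 0, 0], [0.57, 0, 0], 1],
  [[0, 0, 0], [0.57, 0, 0], 1],
  [[0, 0, 0], [0.57, 0, 0], 1],
  [[0, 0, 0], [0.57, 0, 0], 1],
  [[0, 0, 0], [0.57, 0, 0], 1],
  [[0, 0, 0], [0.57, 0, 0], 1],
  [[0, 0, 0], [0, 0, 0], 1],
  [[0, 0, 0], [0, 0, 0], 1],
])

```text
clock: 17.5
eef_pos: [0.4737, 0.204, 0.2499]
tcp_rot: [-3.14, 0.001, 1.409]
force: [0.1, -0.6, -0.3]
finger_gap: 0.141
finger_force: 59.3
```

```bash
python3 - <<'E'
from h import *
go([*box(-20,-10),.022],1.404)
im=read_camera('wrist');cv2.imwrite('pics/w4.png',im[:,:,::-1])
E
```

```text
turn [-0.0121  0.0051  0.0371]
t 17.5 pos [0.4737 0.204  0.2499] rot [-3.1399  0.0007  1.4092] shift [ 0.0291 -0.0072  4.558 ]
```

View pics/w4.png

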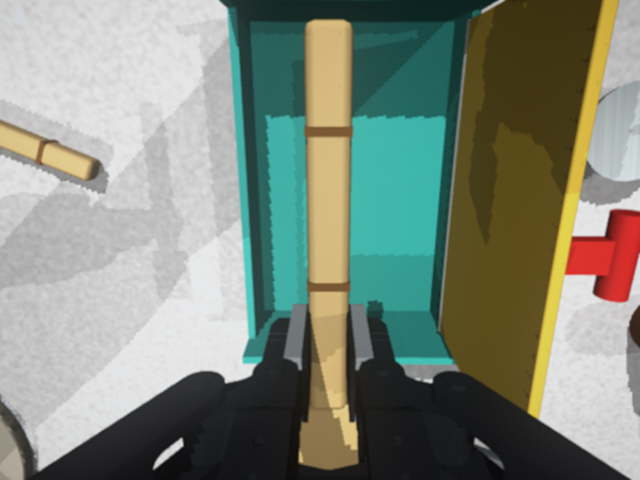

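The stirrer is held straight at (328,20)–(328,470), along the box's length. The lower tier is empty and the flap is standing open at right. Descending.

Call:
arm_command([
  [[0, 0, 0], [0.03, -0.01, 0.5], 1],
  [[0, 0, 0], [0, 0, 0.5], 1],
  [[0, 0, 0], [0, 0, 0.5], 1],
  [[0, 0, 0], [0, 0, 0.5], 1],
  [[0, 0, 0], [0, 0, 0.5], 1],
  [[0, 0, 0], [0, 0, 0.4], 1],
  [[0, 0, 0], [0, 0, 0.4], 1],
  [[0, 0, 0], [0, 0, 0.4], 1],
  [[0, 0, 0], [0, 0, 0.3], 1],
  [[0, 0, 0], [0, 0, 0.2], 1],
  [[0, 0, 0], [0, 0, 0.15], 1],
  [[0, 0, 0], [0, 0, 0], 1],
  [[0, 0, 0], [0, 0, 0], 1],
])

```text
clock: 19.18
eef_pos: [0.4735, 0.2066, 0.0331]
tcp_rot: [-3.141, -0.001, 1.409]
force: [0.5, 0.5, -0.5]
finger_gap: 0.148
finger_force: 59.3
```

Call:
arm_command([
  [[0, 0, 0], [0, 0, 0.08], 1],
  [[0, 0, 0], [0, 0, 0.06], 1],
  [[0, 0, 0], [0, 0, 0.05], 1],
  [[0, 0, 0], [0, 0, 0], 1],
  [[0, 0, 0], [0, 0, 0], 1],
])

```text
clock: 19.8
eef_pos: [0.4732, 0.2064, 0.0232]
tcp_rot: [-3.14, -0.0, 1.409]
force: [-0.1, 0.8, 0.5]
finger_gap: 0.143
finger_force: 59.3
```

Within 1 mm or so of the floor. One more small step down, then I open partway and retreat straight up.

Call:
arm_command([
  [[0, 0, 0], [0, 0, 0.02], 1],
  [[0, 0, 0], [0, 0, 0], 1],
  [[0, 0, 0], [0, 0, 0], 0.4],
  [[0, 0, 0], [0, 0, 0], 0.4],
  [[0, 0, 0], [0, 0, 0], 0.3],
  [[0, 0, 0], [0, 0, 0], 0.3],
  [[0, 0, 0], [0, 0, -0.2], 0.3],
  [[0, 0, 0], [0, 0, -0.4], 0.3],
  [[0, 0, 0], [0, 0, -0.5], 0.3],
  [[0, 0, 0], [0, 0, -0.6], 0.3],
  [[0, 0, 0], [0, 0, -0.6], 0.3],
  [[0, 0, 0], [0, 0, -0.6], 0.3],
  [[0, 0, 0], [0, 0, -0.6], 0.3],
  [[0, 0, 0], [0, 0, -0.6], 0.3],
  [[0, 0, 0], [0, 0, -0.4], 0.3],
  [[0, 0, 0], [0, 0, 0], 0.3],
  [[0, 0, 0], [0, 0, 0], 0.3],
])

```text
clock: 21.92
eef_pos: [0.4731, 0.2061, 0.2466]
tcp_rot: [-3.14, 0.0, 1.409]
force: [-0.5, 0.5, 0.7]
finger_gap: 0.352
finger_force: 0.0
```

```bash
python3 - <<'E'
from h import *
im=read_camera('wrist');sc=read_camera('scene')[80:440,170:600]
cv2.imwrite('pics/end.png',np.hstack([cv2.resize(im,(400,300)),cv2.resize(sc,(400,300))])[:,:,::-1])
E
```

```text
(no output)
```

View pics/end.png

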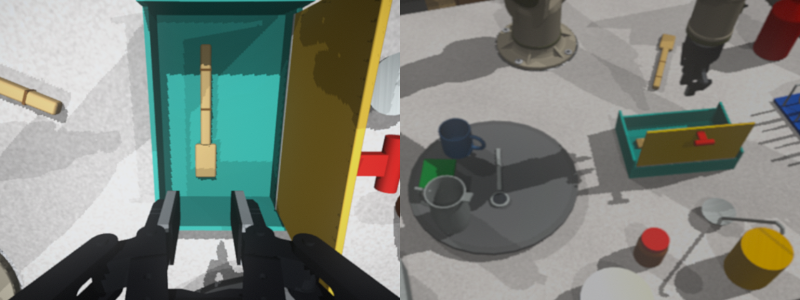

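The stirrer lies flat on the lower floor (wrist half, about (206,110)). The flap is upright, the spoon is where it was, and the gripper is clear.

```bash
python3 -c "
from cell import *
print(finish_job())"
```

```text
the job is handed in; nothing more can be done
None
```

The flap stands upright at about 1.6 rad, the bamboo stirrer lies flat on the lower-tier floor, the spoon was not moved, and I handed the job in at about 22 s.

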